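Bring a sanded block out of the dust hood

ROBOT

A 6-joint arm with a two-finger parallel gripper is mounted at the origin on a cart in front of the work surface, level with it; the furniture and walls round the work are solid. World frame = base frame: x ahead of the robot, y to its left, z up, the work surface at z = 0. Lengths are in mm, angles in rad, forces in N, time in s.
With the tool pointing down it reaches from about 275 to 1000 mm from the base axis. Payload 8.4 kg.
Tool frame: the origin (TCP) lies midway between the tips of the shut fingers; the grasp point (between the pads) lies grip_depth behind it (grip_depth is the distance from the TCP to the grasp point, in mm); z points along the fingers, y is the line along which they close (so a half turn about z gives the same grasp; the last joint's range is limited). The gripper opens to 85 mm and grips with 20 to 120 N. Pads are 22 mm wide; open, the fingers measure 114 mm over their backs; the gripper's body (76 mm by 85 mm) begins 54 mm behind the grasp point. The pads swing forward as they close: fully open they stand 13 mm farther back than shut.
Start: joints at [1.309, 0.353, 1.633, -0, 1.155, -0.002], TCP at [160.553, 604.029, 231.281] pointing down, gripper open.
Joint ranges: [-2.63, 2.63], [-0.92, 2.1], [0.06, 2.66], [-1.3, 4.44], [0, 2.69], [-3.02, 3.02]. Speed limits (rad/s): [2.22, 2.22, 2.79, 3.14, 3.14, 3.14].

INTERFACE

Orientations are given as [roll, pitch, yaw] about the fixed x, y, z axes, in that order (R = Rz(yaw) Ry(pitch) Rx(roll)).
In Python, from rig import * gives the robot as it stands.
- The arm moves only by the shell command python3 -m creep 'ROWS' [FORCE]. ROWS is JSON, a list of rows, each an object of numbers: "x", "y", "z": the shift along the tool's x, y, z in mm; "rx", "ry", "rz": the turn, a rotation vector about the tool's x, y, z in rad; "hand": the finger opening in mm, from 0 to 85.4. A call has 1 to 20 rows; each row shifts and turns the commanded pose from where the row before left it, along the tool's axes as they then stand; what a row does not reach is not made up. A row lasts 1/8 s, in which the tool goes at most 62.5 mm and 10.7 degrees, less where a joint would pass 70% of its speed; a pose out of reach is approached as far as the arm can. A call with a gripper value outside its range is refused whole. The fingers move at their own pace and stop on an object; FORCE is the grip in N (left out, the last holds). Time passes only in rows, so rows that do not move let the fingers close. It gives the time, the measured TCP pose, the force, the opening and the grip force at its end, in the units of the state.
- sense(): the state, without advancing time (a new reading comes with each control period).
- grab_frame(name): name is "scene" or "top" or "wrist"; returns the picture (400x640x3 uint8, red, green, blue); there is no depth.
- get_calibration(name): a dict with "K" (3x3 intrinsics, pixels), "R" (3x3) and "t" (3): a world point X has camera coordinates R X + t. Camera axes: x right, y down, z forward; pixel columns grow to the right and rows downward; lengths in mm; the calibration is good to about 2 mm. A picture is of the moment at which its call begins: read the wrist's pose just before it. get_calibration takes no time and is no camera call; for the wrist camera it gives the pose at the moment of the call.
- sign_off(): hands the job in; it is judged then, once.
The state is a dict: "clock": time; "qpos": joint angles; "qvel": joint speeds; "joint_efforts": joint torques, N m; "eef_pos": TCP position; "tcp_rot": TCP orientation; "contact_force": force on the tool from outside, world axes, zero at the start; "wrist_torque": the same for the moment, N m; "opening": opening from 0.0 (shut) to 1.0 (fully open); "grasp_force": force on a finger pad.
Only numpy, scipy, OpenCV 4.12 (cv2) and the standard library are available. Lean on these libraries where they do the work, as an engineer would, in place of code of your own. Each camera call takes 0.05 s, during which the arm holds its last target. There are 200 camera calls.

TASK

Take the tapered wooden block out of the dust hood: first draw the safety catch (the bolt under the hood's front brow) fully back, then pull the sledge by its upright grip all the way out, and finally lift the block off the sledge and stand it upright in the small wooden tray. Keep the block upright all the way, do not push the sanding cork about, and leave the catch drawn and the sledge out.

Things in the scene. Friction and masses are not known exactly. Their poses are not given: they have to be found in the camera images.
- station: Fixed sanding station: wooden base 12 mm thick, grey sheet-metal dust hood 284 mm wide (y), 196 mm high (dust port to 231 mm). Origin on the bench on the centre line, below the catch bolt; x points into the hood, y to the catch side, z up. Base: x -30..+155, y +-140 mm, and a tongue to x = -127, y +-60 mm. Hood front panel at x = +40 mm with a gap (y +-57, up to z = 122 mm) for the sledge.
- brow_edge (a point): Middle of the lower front edge of the brow, where the hood's roof goes on over the catch: in the station's frame x = -15, y = 0, z = 190 mm, the same over the full width. It stops a tool from reaching the catch knob straight down; one tilted 30 to 45 degrees, its fingers pointing down and into the hood (+x), goes in beneath it. Axes as the station's.
- catch (a joint): Safety catch, a sliding bolt, in m: 0 = engaged (it stands before a steel lug on the sledge and stops it after 4 mm), 0.028 = fully drawn, at its stop; it starts engaged, at 0 to 0.005. It moves along the station's +y (sideways, away from the sledge); the lug is free from about 0.014 on. Friction about 1.5 N; stays where it is left.
- catch_knob (a point): Middle of the catch's round dark-steel knob: 17 mm diameter, 26 mm tall, axis upright, z = 62 to 88 mm, on an 8 mm stem over the bolt; in the station's frame x = 0, y = 95 mm + catch, z = 76 mm. Beside it nothing stands above z = 48 mm (the bolt's guide eyes lie below). Axes as the station's.
- sledge (a joint): How far the sledge has been drawn out, in m: 0 = home in the hood, 0.14 = fully out, at its stop. It moves along the station's -x. Friction about 2 N; it stays where it is left.
- sledge_grip (a point): Point in the sledge's upright wooden grip: grip 20 mm (station x) by 22 mm (station y), z = 28 to 92 mm; the point is on its axis at z = 70 mm, in the station's frame x = -80 mm - sledge, y = 0. Axes as the station's. The sledge is a plate 210 x 90 mm, top at z = 24 mm, reaching 20 mm in front of the grip.
- sledge_seat (a point): Centre of the block's seat on the sledge plate (z = 24 mm): in the station's frame at x = +75 mm - sledge, y = 0; a fence 8 mm high stands round it, inside 58 mm (x) by 36 mm (y). Axes as the station's.
- work_block: Tapered hardwood block on the sledge, 28 x 51 x 64 mm, about 50 g. Origin at the centre of its underside, z up. Its two parallel faces are 28 mm apart along its own x: grip across them. Along its y it is 51 mm at the foot, narrower above. It starts in its seat under the hood, its own x along the station's y. The other such blocks at the back of the bench do not matter.
- tray: Fixed small open wooden tray, 110 x 110 mm, 24 mm high, walls 6 mm thick; inside 98 x 98 mm, inner floor 6 mm above the bench. Origin at the centre of its underside, z up. It stands to the left or to the right of the sledge.
- cork: Loose bystander: dark sanding cork, 63 x 112 x 36 mm, origin at the centre of its underside; lies on the other side from the tray.
Not all that is in view belongs to the job. What is shaped like the work_block but black or green is not meant.

How it is judged:
By the outcome, as a careful person would: the job done as asked, in the order asked, and still so for the second after the job is handed in, with the robot touching nothing.
It also fails if it takes over 58 s, if anything falls off the work surface, if the arm or the gripper's body presses on something with over 40 N, if the wrist force passes 120 N, or if a joint passes its speed limit or range.

## Working session

There is one attempt and no reset: what is moved stays moved. The work goes in short steps, Python scripts to look and compute and a shell command to move; the robot and the scene stay as the last step left them, time stands still between calls to the robot, and variables do not carry over. Pictures are saved under pics/ and viewed, at most 10 in all, crops included, and the job is handed in when it is done.

```bash
ls; mkdir -p pics; python3 - <<'E'
from rig import *
import cv2,numpy as np
s=sense();print(s)
for n in("scene","top"):
    im=grab_frame(n);cv2.imwrite(f"pics/{n}0.png",im[:,:,::-1]);c=get_calibration(n);print(n,{k:np.round(v,3).tolist() for k,v in c.items()})
E
```

```text
pics
{'clock': 0.0, 'qpos': array([ 1.30862891e+00,  3.53653871e-01,  1.63411255e+00,  2.50692096e-05,
        1.15519995e+00, -2.38675748e-03]), 'qvel': array([ 0.00031811, -0.0007165 , -0.00035605, -0.00065795,  0.00021642,
        0.0009137 ]), 'joint_efforts': array([ 4.32937741e-04, -6.05246902e+01, -3.42071164e+01,  1.17306822e-04,
        9.28144902e-03, -5.56058495e-06]), 'eef_pos': array([160.40709717, 603.58530657, 230.5673408 ]), 'tcp_rot': array([-3.14021899e+00, -2.61999541e-05,  2.88180184e+00]), 'contact_force': array([ 0.2288148 ,  0.86290014, -0.19550243]), 'wrist_torque': array([ 0.01293963,  0.05546885, -0.01672293]), 'grasp_force': 0.0, 'opening': 1.0020879234032334}
scene {'K': [[517.191, 0.0, 324.688], [0.0, 517.191, 206.652], [0.0, 0.0, 1.0]], 'R': [[0.783, -0.622, 0.016], [-0.39, -0.51, -0.767], [0.485, 0.594, -0.642]], 't': [-450.979, 321.388, 1002.826]}
top {'K': [[434.32, 0.0, 318.066], [0.0, 434.32, 197.466], [0.0, 0.0, 1.0]], 'R': [[-0.117, -0.993, -0.005], [-0.972, 0.116, -0.205], [0.205, -0.019, -0.979]], 't': [44.883, 599.852, 1191.916]}
```

View pics/scene0.png

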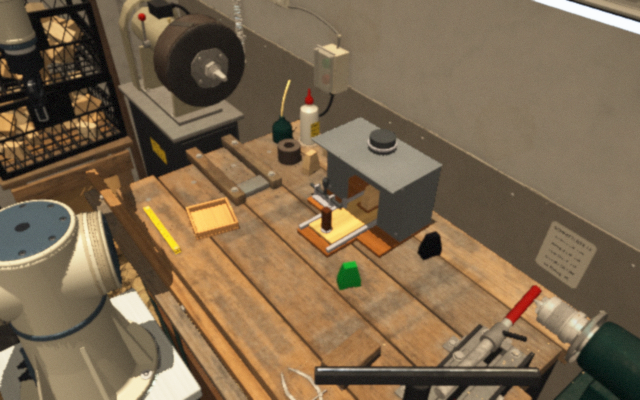

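View pics/top0.png

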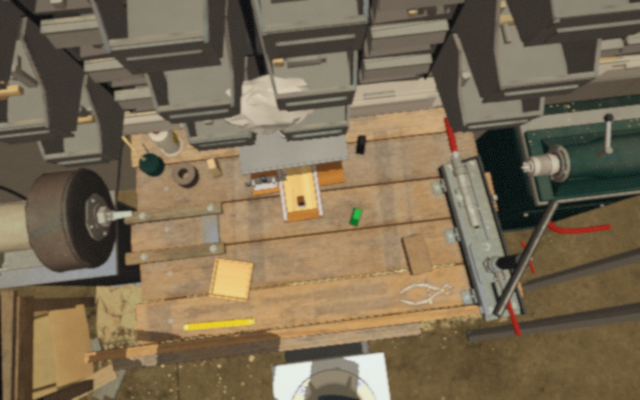

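Scene: the grey hood is at (380,170), the grip at (326,218), the tray at (213,217), with green (348,275) and black (430,245) decoys. Top: the grip is at (301,201), the catch around (262,183), the tray at (232,278) and the cork at (415,253).

```bash
python3 - <<'E'
import cv2,numpy as np
t=cv2.imread("pics/top0.png");s=cv2.imread("pics/scene0.png")
a=cv2.resize(t[130:235,230:370],None,fx=5.6,fy=5.6,interpolation=2)[:590]
cv2.imwrite("pics/c1.png",a)
b=cv2.resize(s[110:260,290:450],None,fx=3.9,fy=3.9,interpolation=2)
cv2.imwrite("pics/c2.png",b)
E
```

```text
(no output)
```

View pics/c1.png

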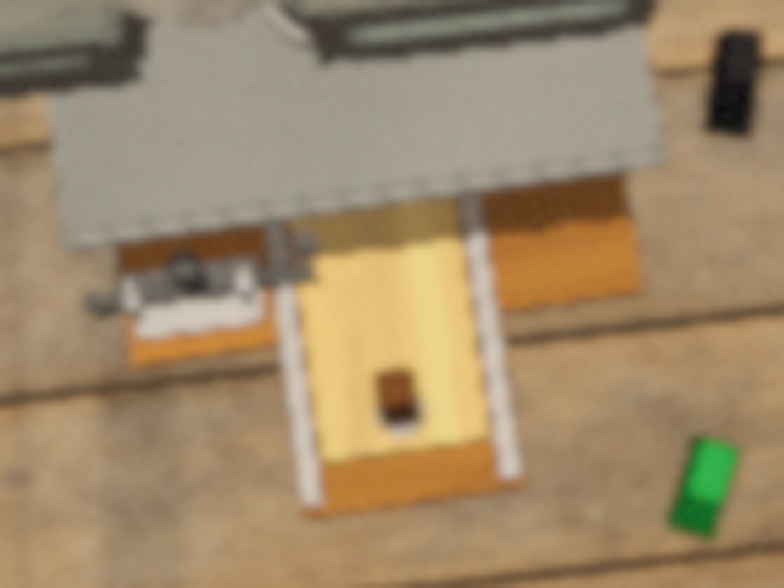

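View pics/c2.png

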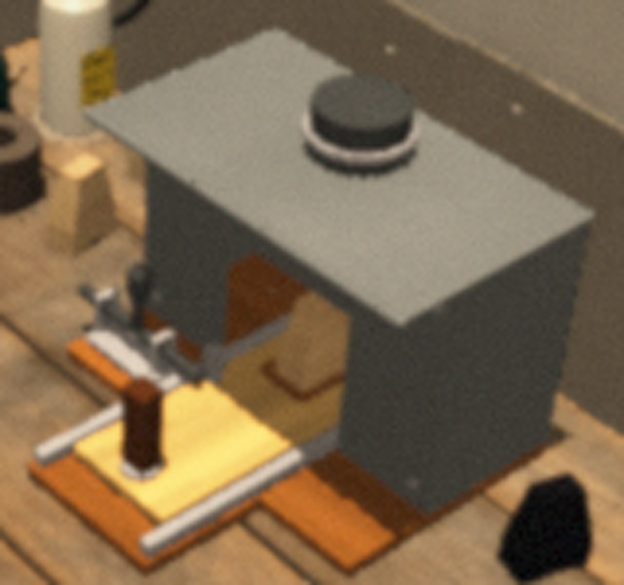

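Candidates in the top view:
- **Knob:** the dark post at (264,178) is the only one standing on the bolt. The bolt's end is at (247,184) and the lug side at (284,174).
- **Grip:** brown post at (301,198).
- **Work block:** the wooden block inside the hood, seen at scene (369,198). I reject the black one (361,145), the green one (356,216) and the spare block at scene (311,161).

The crops confirm these choices. Next I cast the station's corner points.

```bash
cat > h.py <<'E'
import numpy as np,cv2
from rig import *
from scipy.spatial.transform import Rotation as Ro
def ray(n,uv,z,c=None):
    c=c or get_calibration(n);K,R,t=map(np.array,(c["K"],c["R"],c["t"]))
    o=-R.T@t;d=R.T@np.linalg.solve(K,[uv[0],uv[1],1.]);return o+d*(z-o[2])/d[2]
def fit(S,W):
    S=np.array(S,float);W=np.array(W)[:,:2];a=S-S.mean(0);b=W-W.mean(0)
    th=np.arctan2((a[:,0]*b[:,1]-a[:,1]*b[:,0]).sum(),(a*b).sum())
    R=np.array([[np.cos(th),-np.sin(th)],[np.sin(th),np.cos(th)]]);p=W.mean(0)-R@S.mean(0)
    return th,p,np.round(W-(S@R.T+p),1)
E
python3 - <<'E'
from h import *
st=[(-127,60),(-127,-60),(-30,-140),(-30,140)]
top=[(285.4,222),(323.2,216.6),(344.3,181.8),(253.2,194.6)]
W=[ray("top",u,12) for u in top]
print(fit(st,W))
sc=[(298.2,230),(327.9,256.2),(379.7,256.7)]
W2=[ray("scene",u,12) for u in sc]
print(fit(st[:3],W2));print(fit(st+st[:3],W+W2))
print("grip",ray("top",(300.7,198.2),92),ray("scene",(326.4,208.7),92),"knob",ray("top",(263.6,177.6),88),ray("scene",(325.9,180),88))
im=cv2.imread("pics/top0.png")
hsv=cv2.cvtColor(im,cv2.COLOR_BGR2HSV);m=cv2.inRange(hsv,(8,90,175),(28,255,255));m[:245]=0;m[312:]=0;m[:,:195]=0;m[:,270:]=0
c=max(cv2.findContours(m,0,2)[0],key=cv2.contourArea);r=cv2.minAreaRect(c);print(r)
for b in cv2.boxPoints(r):print(b,ray("top",b,24))
print(ray("top",r[0],24))
for u in[(403,238),(424,234),(432,272),(411,275)]:print("cork",ray("top",u,36))
E
```

```text
(np.float64(0.031008136798350964), array([677.06898294,  26.80042854]), array([[ 0.7, -4.6],
       [-0.1,  1.8],
       [-1.2,  2.6],
       [ 0.6,  0.3]]))
(np.float64(0.017820782097859644), array([677.79826146,  19.73874695]), array([[ 0.7, -1.8],
       [ 0.2,  0.3],
       [-0.9,  1.5]]))
(np.float64(0.02878585558350891), array([677.15490397,  24.11398867]), array([[ 0.5, -2.2],
       [-0.1,  4.2],
       [-0.9,  5.2],
       [ 0.2,  2.9],
       [ 2. , -4.7],
       [ 0.1, -2.7],
       [-1.8, -2.6]]))
grip [598.45996277  23.43968562  92.        ] [598.89278944  24.46285318  92.        ] knob [671.59349674 122.25512995  88.        ] [673.00485689 119.22769601  88.        ]
((232.0, 284.5), (53.0, 74.0), 90.0)
[195. 258.] [473.1192849  348.40611464  24.        ]
[269. 258.] [447.92478015 135.31651348  24.        ]
[269. 311.] [299.90376653 149.28934049  24.        ]
[195. 311.] [324.35678684 357.21132453  24.        ]
[385.40820751 247.57942803  24.        ]
cork [ 458.58915342 -256.24106312   36.        ]
cork [ 462.91398272 -318.37469854   36.        ]
cork [ 353.13075554 -322.8468969    36.        ]
cork [ 351.82184933 -262.25890383   36.        ]
```

```bash
python3 -c "
import rig;print([n for n in dir(rig) if n[0]!='_']);print(getattr(rig,'grip_depth',None))"
python3 -m creep '[{"rz":-0.145},{"rz":-0.145},{"x":-26,"y":-45,"z":-6},{"x":-26,"y":-45,"z":-6},{"x":-26,"y":-45,"z":-6},{"x":-26,"y":-45,"z":-6},{"x":-26,"y":-45,"z":-6},{"x":-26,"y":-45,"z":-6},{"x":-26,"y":-45,"z":-6},{"x":-26,"y":-45,"z":-6},{"x":-26,"y":-45,"z":-6},{"x":-26,"y":-45,"z":-6},{"x":-26,"y":-45,"z":-6},{"ry":-0.17},{"ry":-0.17},{"ry":-0.17},{"ry":-0.17},{}]'
python3 - <<'E'
from h import *
s=sense();print(s["clock"],s["eef_pos"],s["tcp_rot"]);c=get_calibration("wrist");print(c)
cv2.imwrite("pics/w1.png",grab_frame("wrist")[:,:,::-1])
R=Ro.from_euler("xyz",s["tcp_rot"]).as_matrix();print(R.round(3))
cR=np.array(c["R"]);print("cam in tool",(R.T@(-cR.T@c["t"]-s["eef_pos"])).round(1))
E
```

```text
['MotionError', 'get_calibration', 'grab_frame', 'grip_depth', 'sense', 'sign_off']
18.700000000000003
0.1 [160.46673433 603.62426978 230.62261321] [-3.14034124e+00 -1.62629870e-05  2.88174950e+00]
{'K': array([[331.41697616,   0.        , 321.98189097],
       [  0.        , 331.41697616, 196.16470995],
       [  0.        ,   0.        ,   1.        ]]), 'R': array([[ 2.57861103e-01,  9.66181674e-01, -7.90095932e-04],
       [ 9.18194703e-01, -2.44799340e-01,  3.11435018e-01],
       [ 3.00709392e-01, -8.10324394e-02, -9.50267123e-01]]), 't': array([-624.0124539 ,  -40.71743536,  379.89310042])}
[[-0.966  0.257 -0.   ]
 [ 0.257  0.966 -0.001]
 [ 0.    -0.001 -1.   ]]
cam in tool [  79.    -0.4 -142.6]schema error: expected keys x, y, z, rx, ry, rz, hand
```

View pics/w1.png

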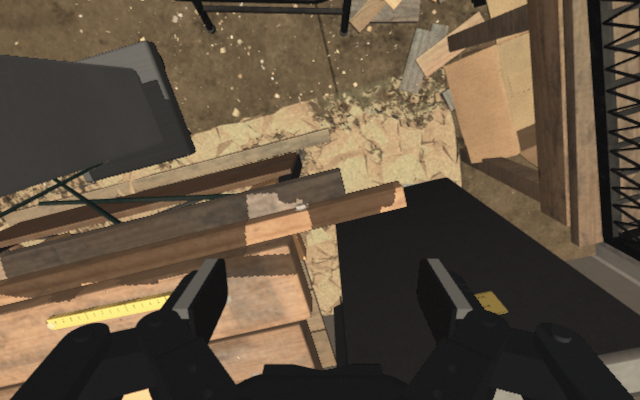

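The wrist view shows only the floor and bench edge at the start pose, because the empty row was refused. Sending the move again.

```bash

python3 -m creep '[{"rz":-0.145},{"rz":-0.145},{"x":-26,"y":-45,"z":-6},{"x":-26,"y":-45,"z":-6},{"x":-26,"y":-45,"z":-6},{"x":-26,"y":-45,"z":-6},{"x":-26,"y":-45,"z":-6},{"x":-26,"y":-45,"z":-6},{"x":-26,"y":-45,"z":-6},{"x":-26,"y":-45,"z":-6},{"x":-26,"y":-45,"z":-6},{"x":-26,"y":-45,"z":-6},{"x":-26,"y":-45,"z":-6},{"ry":-0.17},{"ry":-0.17},{"ry":-0.17},{"ry":-0.17},{"z":0}]'
python3 - <<'E'
from h import *
s=sense();print(s["clock"],s["eef_pos"],s["tcp_rot"]);c=get_calibration("wrist")
cv2.imwrite("pics/w2.png",grab_frame("wrist")[:,:,::-1])
np.savez("pics/w2.npz",**c)
E
```

```text
0.15 [160.47366845 603.6615024  230.73490314] [-3.14052486e+00  1.37518638e-06  2.88175965e+00]schema error: expected keys x, y, z, rx, ry, rz, hand
```

View pics/w2.png

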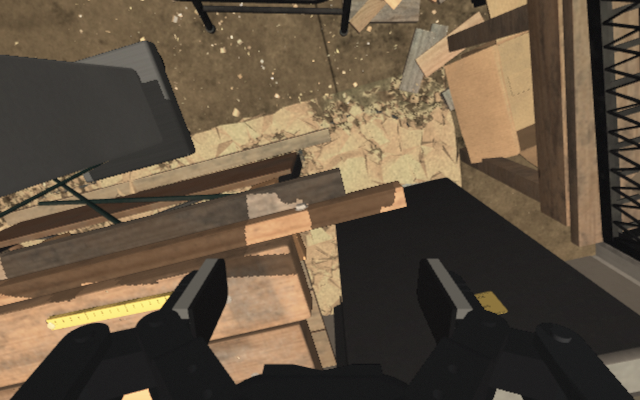

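Same view as before: every row has to carry all seven keys.

```bash

python3 -m creep '[{"x":0,"y":0,"z":0,"rx":0,"ry":0,"rz":-0.145,"hand":55},{"x":0,"y":0,"z":0,"rx":0,"ry":0,"rz":-0.145,"hand":55},{"x":-26,"y":-45,"z":-6,"rx":0,"ry":0,"rz":0,"hand":55},{"x":-26,"y":-45,"z":-6,"rx":0,"ry":0,"rz":0,"hand":55},{"x":-26,"y":-45,"z":-6,"rx":0,"ry":0,"rz":0,"hand":55},{"x":-26,"y":-45,"z":-6,"rx":0,"ry":0,"rz":0,"hand":55},{"x":-26,"y":-45,"z":-6,"rx":0,"ry":0,"rz":0,"hand":55},{"x":-26,"y":-45,"z":-6,"rx":0,"ry":0,"rz":0,"hand":55},{"x":-26,"y":-45,"z":-6,"rx":0,"ry":0,"rz":0,"hand":55},{"x":-26,"y":-45,"z":-6,"rx":0,"ry":0,"rz":0,"hand":55},{"x":-26,"y":-45,"z":-6,"rx":0,"ry":0,"rz":0,"hand":55},{"x":-26,"y":-45,"z":-6,"rx":0,"ry":0,"rz":0,"hand":55},{"x":-26,"y":-45,"z":-6,"rx":0,"ry":0,"rz":0,"hand":55},{"x":0,"y":0,"z":0,"rx":0,"ry":-0.17,"rz":0,"hand":55},{"x":0,"y":0,"z":0,"rx":0,"ry":-0.17,"rz":0,"hand":55},{"x":0,"y":0,"z":0,"rx":0,"ry":-0.17,"rz":0,"hand":55},{"x":0,"y":0,"z":0,"rx":0,"ry":-0.17,"rz":0,"hand":55},{"x":0,"y":0,"z":0,"rx":0,"ry":0,"rz":0,"hand":55}]' 30
python3 - <<'E'
from h import *
s=sense();print(s["clock"],s["eef_pos"],s["tcp_rot"]);c=get_calibration("wrist")
cv2.imwrite("pics/w3.png",grab_frame("wrist")[:,:,::-1])
np.savez("pics/w3.npz",**c)
K,R,t=c["K"],c["R"],c["t"]
for p in[(674,121,76),(597,24,92)]:
    q=K@(R@np.array(p)+t);print(q[:2]/q[2])
E
```

```text
clock: 2.45
eef_pos: [458.6, 117.0, 295.1]
tcp_rot: [-3.138, 0.675, -3.108]
contact_force: [0.5, 0.2, 0.5]
opening: 0.644
grasp_force: 0.0
2.45 [458.55259596 117.02518955 295.10761868] [-3.13815372  0.67454372 -3.10782557]
[320.97648671 171.43604645]
[239.21231324 140.2398409 ]
```

View pics/w3.png

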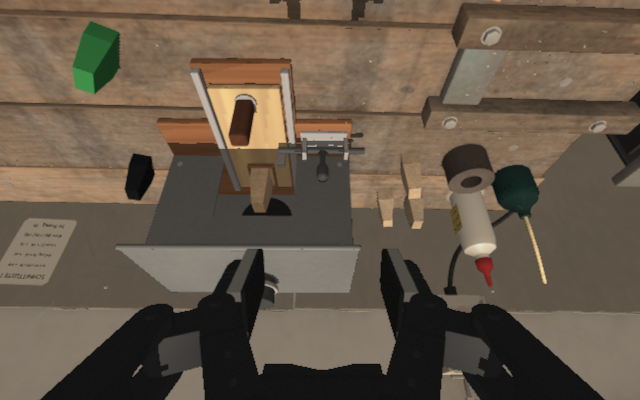

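The knob is at (322,170) and the grip top at (240,138). Both agree with the predictions of (321,171) and (239,140) to within 2 px. The work block is at (261,185), under the hood.

```bash
cat >> h.py <<'E'
def togo(p,depth=grip_depth):
    "tool-frame shift bringing the grasp point to world p"
    s=sense();R=Ro.from_euler("xyz",s["tcp_rot"]).as_matrix()
    d=R.T@(np.array(p,float)-(s["eef_pos"]-depth*R[:,2]))
    print("clock",round(s["clock"],2),"togo",d.round(1),"F",s["contact_force"].round(1),"rot",s["tcp_rot"].round(3),"grasp",(s["eef_pos"]-depth*R[:,2]).round(1),"op",round(s["opening"],3),round(s["grasp_force"],1))
    return d
E
python3 -c "
from h import *
togo((674,121,77))"
```

```text
clock 2.5 togo [-29.6  -3.1 323.8] F [0.8 0.5 0.6] rot [-3.139  0.675 -3.109] grasp [448.7 117.4 311.4] op 0.64 0.0
```

```bash

python3 -m creep '[{"x":-15,"y":-1,"z":40,"rx":0,"ry":0,"rz":0,"hand":55},{"x":-15,"y":-2,"z":45,"rx":0,"ry":0,"rz":0,"hand":55},{"x":0,"y":0,"z":45,"rx":0,"ry":0,"rz":0,"hand":55},{"x":0,"y":0,"z":45,"rx":0,"ry":0,"rz":0,"hand":55},{"x":0,"y":0,"z":40,"rx":0,"ry":0,"rz":0,"hand":55},{"x":0,"y":0,"z":30,"rx":0,"ry":0,"rz":0,"hand":55},{"x":0,"y":0,"z":10,"rx":0,"ry":0,"rz":0,"hand":55},{"x":0,"y":0,"z":0,"rx":0,"ry":0,"rz":0,"hand":55}]'
python3 - <<'E'
from h import *
c=get_calibration("wrist");cv2.imwrite("pics/w4.png",grab_frame("wrist")[:,:,::-1])
K,R,t=c["K"],c["R"],c["t"]
togo((674,121,77))
for p in[(674,121,62),(674,121,88),(597,24,92)]:
    q=K@(R@np.array(p)+t);print(q[:2]/q[2])
E
```

```text
clock: 3.5
eef_pos: [646.5, 118.8, 136.7]
tcp_rot: [-3.139, 0.653, -3.112]
contact_force: [0.5, -0.9, -0.9]
opening: 0.644
grasp_force: 0.0
clock 3.55 togo [14.   1.3 83.6] F [-1.4 -0.1 -0.1] rot [-3.139  0.653 -3.112] grasp [634.4 118.7 151.9] op 0.645 0.0
[325.33680477 174.10228023]
[325.49046006 206.3818753 ]
[106.12407679 113.77438724]
```

View pics/w4.png

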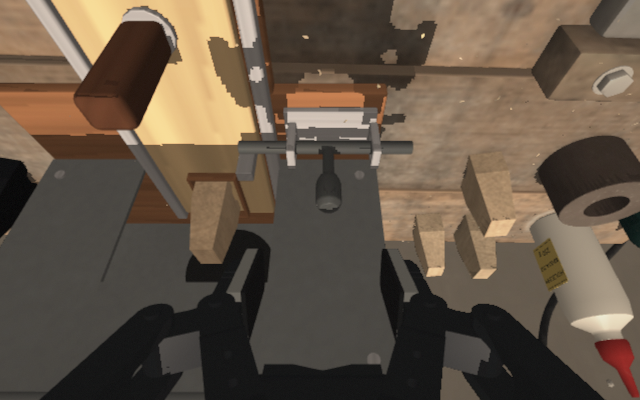

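The knob is seen from (328,172) to (328,206), about 1 mm off the prediction, and the sledge grip top is at (108,108). Going in.

```bash

python3 -m creep '[{"x":7,"y":1,"z":10,"rx":0,"ry":0,"rz":0,"hand":55},{"x":7,"y":1,"z":20,"rx":0,"ry":0,"rz":0,"hand":55},{"x":0,"y":0,"z":20,"rx":0,"ry":0,"rz":0,"hand":55},{"x":0,"y":0,"z":15,"rx":0,"ry":0,"rz":0,"hand":55},{"x":0,"y":0,"z":0,"rx":0,"ry":0,"rz":0,"hand":55}]'
python3 -c "
from h import *
togo((674,122,77))"
```

```text
clock: 4.18
eef_pos: [679.9, 123.0, 92.1]
tcp_rot: [3.141, 0.614, -3.112]
contact_force: [-0.2, 0.2, -0.3]
opening: 0.642
grasp_force: 0.0
clock 4.17 togo [13.5 -0.9 27.6] F [-0.2  0.2 -0.3] rot [ 3.141  0.614 -3.112] grasp [669.1 122.7 107.3] op 0.642 0.0
```

```bash
python3 -c "
from h import *
print(sense()['qpos'].round(3))"
python3 -m creep '[{"x":6,"y":-1,"z":0,"rx":0,"ry":0,"rz":0,"hand":55},{"x":0,"y":0,"z":0,"rx":0,"ry":0,"rz":0,"hand":55}]'
python3 -c "
from h import *
togo((674,122,77));print(sense()['qpos'].round(3))"
```

```text
[ 0.235  0.455  2.05  -1.295  0.122 -0.109]
clock: 4.42
eef_pos: [674.7, 122.0, 91.8]
tcp_rot: [3.141, 0.61, -3.112]
contact_force: [-0.3, 0.0, 0.9]
opening: 0.64
grasp_force: 0.0
clock 4.42 togo [ 9.1  0.  30.4] F [-0.3  0.   0.9] rot [ 3.141  0.61  -3.112] grasp [664.  121.7 107.1] op 0.64 0.0
[ 0.235  0.45   2.059 -1.295  0.121 -0.109]
```

```bash

python3 -m creep '[{"x":0,"y":0,"z":0,"rx":0,"ry":0.05,"rz":0,"hand":55},{"x":0,"y":0,"z":0,"rx":0,"ry":0,"rz":0,"hand":55}]'
python3 -c "
from h import *
togo((670,122,76));print(sense()['qpos'].round(3))"
```

```text
clock: 4.68
eef_pos: [676.6, 119.9, 92.8]
tcp_rot: [-3.137, 0.59, -3.114]
contact_force: [-0.2, 0.3, -0.2]
opening: 0.643
grasp_force: 0.0
clock 4.67 togo [14.8  2.3 29. ] F [-0.2  0.3 -0.2] rot [-3.137  0.59  -3.114] grasp [666.2 119.7 108.4] op 0.643 0.0
[ 0.232  0.448  2.041 -1.022  0.138 -0.382]
```

```bash

python3 -m creep '[{"x":7,"y":1,"z":5,"rx":0,"ry":0.02,"rz":0,"hand":55},{"x":7,"y":1,"z":12,"rx":0,"ry":0.01,"rz":0,"hand":55},{"x":1,"y":0,"z":12,"rx":0,"ry":0,"rz":0,"hand":55},{"x":0,"y":0,"z":0,"rx":0,"ry":0,"rz":0,"hand":55}]'
python3 -c "
from h import *
togo((670,122,76));print(sense()['qpos'].round(3))"
```

```text
clock: 5.18
eef_pos: [678.9, 121.6, 58.9]
tcp_rot: [-3.135, 0.558, -3.112]
contact_force: [-0.4, 0.2, -0.0]
opening: 0.645
grasp_force: 0.0
clock 5.17 togo [-1.5  0.5 -0.6] F [-0.4  0.2 -0. ] rot [-3.135  0.558 -3.112] grasp [669.  121.5  74.7] op 0.645 0.0
[ 0.231  0.512  2.025 -1.105  0.126 -0.298]
```

```bash

python3 -m creep '[{"x":0,"y":0,"z":0,"rx":0,"ry":0,"rz":0,"hand":5},{"x":0,"y":0,"z":0,"rx":0,"ry":0,"rz":0,"hand":5},{"x":0,"y":0,"z":0,"rx":0,"ry":0,"rz":0,"hand":5},{"x":0,"y":0,"z":0,"rx":0,"ry":0,"rz":0,"hand":5},{"x":0,"y":0,"z":0,"rx":0,"ry":0,"rz":0,"hand":5}]' 25
```

```text
clock: 5.8
eef_pos: [679.4, 121.9, 60.0]
tcp_rot: [-3.136, 0.56, -3.112]
contact_force: [-4.0, 1.3, 5.3]
opening: 0.183
grasp_force: 24.6
```

```bash

python3 -m creep '[{"x":0,"y":4,"z":0,"rx":0,"ry":0,"rz":0,"hand":5},{"x":0,"y":5,"z":0,"rx":0,"ry":0,"rz":0,"hand":5},{"x":0,"y":5,"z":0,"rx":0,"ry":0,"rz":0,"hand":5},{"x":0,"y":5,"z":0,"rx":0,"ry":0,"rz":0,"hand":5},{"x":0,"y":2,"z":0,"rx":0,"ry":0,"rz":0,"hand":5},{"x":0,"y":0,"z":0,"rx":0,"ry":0,"rz":0,"hand":5}]'
python3 -c "
from h import *
togo((669.2,147,76));print(sense()['qpos'].round(3))"
```

```text
clock: 6.55
eef_pos: [678.8, 142.8, 60.0]
tcp_rot: [-3.136, 0.56, -3.112]
contact_force: [-5.4, -0.0, 7.9]
opening: 0.186
grasp_force: 24.7
clock 6.55 togo [-0.5  4.3  0. ] F [-5.4 -0.   7.9] rot [-3.136  0.56  -3.112] grasp [668.9 142.7  75.8] op 0.186 24.7
[ 0.271  0.515  2.014 -1.106  0.149 -0.263]
```

```bash

python3 -m creep '[{"x":0,"y":2,"z":0,"rx":0,"ry":0,"rz":0,"hand":5},{"x":0,"y":2,"z":0,"rx":0,"ry":0,"rz":0,"hand":5},{"x":0,"y":2,"z":0,"rx":0,"ry":0,"rz":0,"hand":5},{"x":0,"y":0,"z":0,"rx":0,"ry":0,"rz":0,"hand":5}]'
python3 -c "
from h import *
togo((669.2,147,76))"
```

```text
clock: 7.05
eef_pos: [678.7, 148.4, 59.9]
tcp_rot: [-3.135, 0.56, -3.113]
contact_force: [-4.9, -2.2, 8.9]
opening: 0.185
grasp_force: 24.8
clock 7.05 togo [-0.5 -1.2  0.1] F [-4.9 -2.2  8.9] rot [-3.135  0.56  -3.113] grasp [668.7 148.2  75.8] op 0.185 24.8
```

```bash

python3 -m creep '[{"x":0,"y":1.5,"z":0,"rx":0,"ry":0,"rz":0,"hand":5},{"x":0,"y":1.5,"z":0,"rx":0,"ry":0,"rz":0,"hand":5},{"x":0,"y":0,"z":0,"rx":0,"ry":0,"rz":0,"hand":5}]'
```

```text
clock: 7.42
eef_pos: [678.6, 148.6, 59.8]
tcp_rot: [-3.131, 0.559, -3.114]
contact_force: [-2.1, -12.0, 8.6]
opening: 0.185
grasp_force: 25.2
```

```bash

python3 -m creep '[{"x":0,"y":-2,"z":0,"rx":0,"ry":0,"rz":0,"hand":5},{"x":0,"y":0,"z":0,"rx":0,"ry":0,"rz":0,"hand":55},{"x":0,"y":0,"z":0,"rx":0,"ry":0,"rz":0,"hand":55},{"x":0,"y":0,"z":0,"rx":0,"ry":0,"rz":0,"hand":55},{"x":0,"y":0,"z":0,"rx":0,"ry":0,"rz":0,"hand":55},{"x":0,"y":0,"z":-15,"rx":0,"ry":0,"rz":0,"hand":55},{"x":0,"y":0,"z":-30,"rx":0,"ry":0,"rz":0,"hand":55},{"x":0,"y":0,"z":-30,"rx":0,"ry":0,"rz":0,"hand":55},{"x":0,"y":0,"z":-30,"rx":0,"ry":0,"rz":0,"hand":55},{"x":0,"y":0,"z":-30,"rx":0,"ry":0,"rz":0,"hand":55},{"x":0,"y":0,"z":0,"rx":0,"ry":0,"rz":0,"hand":55}]'
python3 - <<'E'
from h import *
c=get_calibration("wrist");cv2.imwrite("pics/w5.png",grab_frame("wrist")[:,:,::-1])
np.savez("pics/w5.npz",**c)
K,R,t=c["K"],c["R"],c["t"]
togo((597,24,70))
for p in[(673,149,88),(597,24,92),(587,13,92)]:
    q=K@(R@np.array(p)+t);print(q[:2]/q[2])
E
```

```text
clock: 8.8
eef_pos: [607.2, 148.9, 175.8]
tcp_rot: [-3.137, 0.562, -3.113]
contact_force: [1.1, -0.0, -0.3]
opening: 0.641
grasp_force: 0.0
clock 8.85 togo [  67.4 -123.9  100.6] F [-0.8  0.3 -0.5] rot [-3.136  0.561 -3.113] grasp [597.3 148.5 190.5] op 0.645 0.0
[321.34004274 202.83521172]
[120.56543816 127.06718569]
[ 94.21938669 113.11075646]
```

View pics/w5.png

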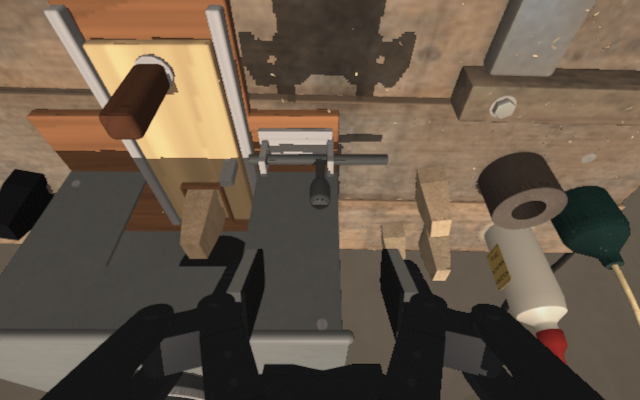

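The knob is at (319,203), against the drawn stop, and the bolt tip has cleared the lug at (230,172). The grip top is at (122,124). Moving on to the grip.

```bash

python3 -m creep '[{"x":0,"y":-30,"z":0,"rx":0,"ry":0.1,"rz":0,"hand":55},{"x":0,"y":-30,"z":0,"rx":0,"ry":0.1,"rz":0,"hand":55},{"x":20,"y":-30,"z":0,"rx":0,"ry":0,"rz":0,"hand":55},{"x":20,"y":-34,"z":0,"rx":0,"ry":0,"rz":0,"hand":55},{"x":0,"y":0,"z":0,"rx":0,"ry":0,"rz":0,"hand":55}]'
python3 -c "
from h import *
togo((597,24,68));print(sense()['qpos'].round(3))"
```

```text
clock: 9.48
eef_pos: [571.2, 25.8, 157.5]
tcp_rot: [-3.129, 0.377, -3.118]
contact_force: [-0.1, -0.3, 0.0]
opening: 0.644
grasp_force: 0.0
clock 9.47 togo [  9.   -1.2 111.5] F [-0.1 -0.3  0. ] rot [-3.129  0.377 -3.118] grasp [564.3  25.8 174.9] op 0.644 0.0
[ 0.057  0.208  2.095 -0.056  0.464 -1.49 ]
```

```bash

python3 -m creep '[{"x":9,"y":-1,"z":30,"rx":0,"ry":0,"rz":0,"hand":55},{"x":0,"y":0,"z":35,"rx":0,"ry":0,"rz":0,"hand":55},{"x":0,"y":0,"z":30,"rx":0,"ry":0,"rz":0,"hand":55},{"x":0,"y":0,"z":16,"rx":0,"ry":0,"rz":0,"hand":55},{"x":0,"y":0,"z":0,"rx":0,"ry":0,"rz":0,"hand":55},{"x":0,"y":0,"z":0,"rx":0,"ry":0,"rz":0,"hand":10},{"x":0,"y":0,"z":0,"rx":0,"ry":0,"rz":0,"hand":10},{"x":0,"y":0,"z":0,"rx":0,"ry":0,"rz":0,"hand":10},{"x":0,"y":0,"z":0,"rx":0,"ry":0,"rz":0,"hand":10}]' 30
python3 -c "
from h import *
togo((597,24,68));print(sense()['qpos'].round(3))"
```

```text
clock: 10.6
eef_pos: [606.1, 23.6, 54.9]
tcp_rot: [-3.128, 0.382, -3.117]
contact_force: [-1.5, -30.5, 4.7]
opening: 0.255
grasp_force: 29.1
clock 10.6 togo [3.6 0.4 3.1] F [ -1.5 -30.5   4.7] rot [-3.128  0.382 -3.117] grasp [599.2  23.7  72.2] op 0.255 29.1
[ 0.049  0.435  2.087 -0.095  0.239 -1.455]
```

```bash

python3 -m creep '[{"x":0,"y":-1,"z":0,"rx":0,"ry":0,"rz":0,"hand":10},{"x":0,"y":-1,"z":0,"rx":0,"ry":0,"rz":0,"hand":10}]'
python3 -c "
from h import *
togo((597,24,68))"
```

```text
clock: 10.85
eef_pos: [606.2, 23.1, 54.9]
tcp_rot: [-3.129, 0.382, -3.117]
contact_force: [-2.8, -7.2, 5.0]
opening: 0.257
grasp_force: 29.1
clock 10.85 togo [3.6 0.9 3.1] F [-2.8 -7.2  5. ] rot [-3.129  0.382 -3.117] grasp [599.2  23.2  72.2] op 0.257 29.1
```

```bash

python3 -m creep '[{"x":3,"y":0,"z":-1.2,"rx":0,"ry":0,"rz":0,"hand":10},{"x":9,"y":0,"z":-3.6,"rx":0,"ry":0,"rz":0,"hand":10},{"x":9,"y":0,"z":-3.6,"rx":0,"ry":0,"rz":0,"hand":10},{"x":0,"y":0,"z":0,"rx":0,"ry":0,"rz":0,"hand":10}]'
python3 -c "
from h import *
togo((457,19,72))"
```

```text
clock: 11.35
eef_pos: [583.3, 22.6, 54.9]
tcp_rot: [-3.129, 0.382, -3.117]
contact_force: [-2.7, -15.3, 4.9]
opening: 0.258
grasp_force: 31.7
clock 11.35 togo [110.9  -1.3 -44.4] F [ -2.7 -15.3   4.9] rot [-3.129  0.382 -3.117] grasp [576.3  22.7  72.2] op 0.258 31.7
```

```bash

python3 -m creep '[{"x":9,"y":-0.5,"z":-3.6,"rx":0,"ry":0,"rz":0,"hand":10},{"x":12,"y":-0.2,"z":-4.8,"rx":0,"ry":0,"rz":0,"hand":10},{"x":12,"y":-0.1,"z":-4.8,"rx":0,"ry":0,"rz":0,"hand":10},{"x":12,"y":-0.1,"z":-4.8,"rx":0,"ry":0,"rz":0,"hand":10},{"x":12,"y":-0.1,"z":-4.8,"rx":0,"ry":0,"rz":0,"hand":10},{"x":12,"y":-0.1,"z":-4.8,"rx":0,"ry":0,"rz":0,"hand":10},{"x":12,"y":-0.1,"z":-4.8,"rx":0,"ry":0,"rz":0,"hand":10},{"x":12,"y":-0.1,"z":-4.8,"rx":0,"ry":0,"rz":0,"hand":10},{"x":9,"y":-0.1,"z":-3.6,"rx":0,"ry":0,"rz":0,"hand":10},{"x":0,"y":0,"z":0,"rx":0,"ry":0,"rz":0,"hand":10}]'
python3 -c "
from h import *
togo((457,19,72))"
```

```text
clock: 12.6
eef_pos: [473.8, 19.5, 54.8]
tcp_rot: [-3.13, 0.383, -3.116]
contact_force: [-2.0, -13.4, 6.1]
opening: 0.25
grasp_force: 32.2
clock 12.6 togo [ 9.2 -0.3 -3.5] F [ -2.  -13.4   6.1] rot [-3.13   0.383 -3.116] grasp [466.8  19.6  72.2] op 0.25 32.2
```

Moved 132.5 mm so far; continuing to the stop.

```bash

python3 -m creep '[{"x":3,"y":-0.3,"z":-1.2,"rx":0,"ry":0,"rz":0,"hand":10},{"x":3,"y":0,"z":-1.2,"rx":0,"ry":0,"rz":0,"hand":10},{"x":2,"y":0,"z":-0.8,"rx":0,"ry":0,"rz":0,"hand":10},{"x":0,"y":0,"z":0,"rx":0,"ry":0,"rz":0,"hand":10}]'
python3 -c "
from h import *
togo((457,19,72))"
```

```text
clock: 13.1
eef_pos: [466.2, 19.2, 54.9]
tcp_rot: [-3.13, 0.384, -3.116]
contact_force: [1.4, -9.9, 3.6]
opening: 0.255
grasp_force: 31.3
clock 13.1 togo [ 2.1 -0.2 -0.6] F [ 1.4 -9.9  3.6] rot [-3.13   0.384 -3.116] grasp [459.2  19.3  72.2] op 0.255 31.3
```

```bash

python3 -m creep '[{"x":2,"y":-0.3,"z":-0.8,"rx":0,"ry":0,"rz":0,"hand":10},{"x":1,"y":0,"z":-0.4,"rx":0,"ry":0,"rz":0,"hand":10},{"x":0,"y":0,"z":0,"rx":0,"ry":0,"rz":0,"hand":10}]'
```

```text
clock: 13.48
eef_pos: [466.1, 19.2, 55.2]
tcp_rot: [-3.131, 0.388, -3.116]
contact_force: [20.5, -10.8, -25.1]
opening: 0.251
grasp_force: 32.3
```

```bash

python3 -m creep '[{"x":-2.2,"y":0,"z":0.9,"rx":0,"ry":0,"rz":0,"hand":10},{"x":0,"y":0,"z":0,"rx":0,"ry":0,"rz":0,"hand":60},{"x":0,"y":0,"z":0,"rx":0,"ry":0,"rz":0,"hand":60},{"x":0,"y":0,"z":0,"rx":0,"ry":0,"rz":0,"hand":60},{"x":0,"y":0,"z":0,"rx":0,"ry":0,"rz":0,"hand":60},{"x":0,"y":0,"z":-30,"rx":0,"ry":0,"rz":0,"hand":60},{"x":0,"y":0,"z":-40,"rx":0,"ry":0,"rz":0,"hand":60},{"x":0,"y":0,"z":-40,"rx":0,"ry":0,"rz":0,"hand":60},{"x":0,"y":0,"z":-30,"rx":0,"ry":0,"rz":0,"hand":60},{"x":0,"y":0,"z":0,"rx":0,"ry":0,"rz":0,"hand":60}]'
python3 - <<'E'
from h import *
c=get_calibration("wrist");im=grab_frame("wrist")[:,:,::-1];cv2.imwrite("pics/w6.png",im)
t0=grab_frame("top")[:,:,::-1];cv2.imwrite("pics/top1.png",t0)
K,R,t=c["K"],c["R"],c["t"]
togo((612,23.7,62))
for p in[(612,23.7,88),(612,23.7,24),(457,19,92)]:
    q=K@(R@np.array(p)+t);print(q[:2]/q[2])
a=cv2.resize(im,(480,300));b=cv2.resize(t0[240:320,190:290],(300,240),interpolation=2);d=cv2.resize(t0[150:250,240:360],(480,300)[:2],interpolation=2)
o=np.zeros((600,790,3),np.uint8);o[:300,:480]=a;o[:240,485:785]=b;o[300:,:480]=d;cv2.imwrite("pics/m1.png",o)
E
```

```text
clock: 14.72
eef_pos: [412.8, 19.8, 185.3]
tcp_rot: [-3.13, 0.385, -3.115]
contact_force: [0.3, 0.5, 0.2]
opening: 0.702
grasp_force: 0.0
clock 14.82 togo [-140.4    0.9  205.6] F [-0.3  0.1  0.3] rot [-3.13   0.382 -3.115] grasp [405.2  19.8 200.5] op 0.706 0.0
[323.22063148 305.93669391]
[323.59928431 259.63637616]
[321.79710401 201.75896691]
```

View pics/m1.png

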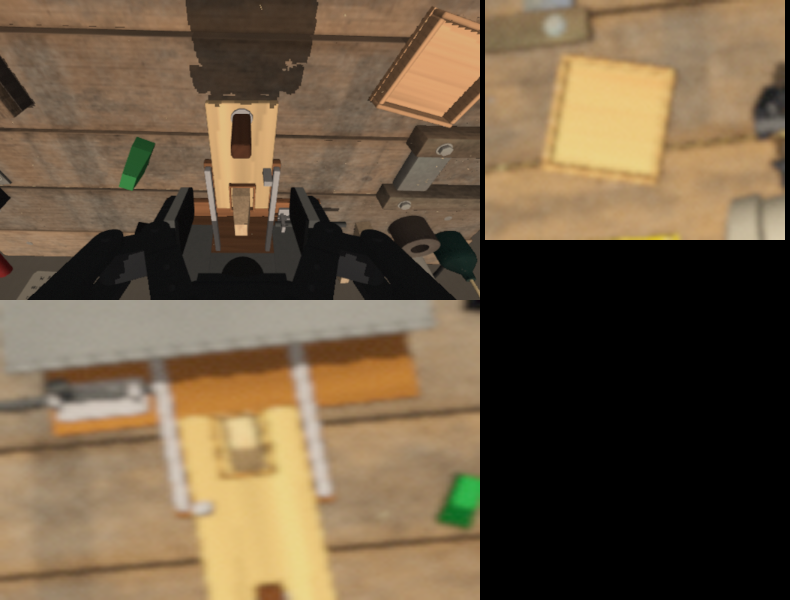

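The sledge is fully out. The block stands in its seat at wrist px (321,306), as predicted, and at top px (301,183). The tray's corners in the top view are (216,258), (253,263), (248,301) and (210,296), and it is empty. The catch is still drawn.

```bash
python3 - <<'E'
from h import *
print(ray("top",(301.2,183),88))
W=[ray("top",u,24) for u in[(215.7,258.3),(253.3,262.7),(247.7,301),(210,296)]]
print(np.round(W,1),np.mean(W,0)); print([np.linalg.norm(W[i]-W[i-1]).round() for i in range(4)])
d=W[0]-W[1];print("yaw",np.arctan2(d[1],d[0])-np.pi/2)
E
python3 -m creep '[{"x":-45,"y":0,"z":10,"rx":0,"ry":0,"rz":0,"hand":60},{"x":-45,"y":0,"z":18,"rx":0,"ry":0,"rz":0,"hand":60},{"x":-40,"y":0,"z":20,"rx":0,"ry":0,"rz":0,"hand":60},{"x":-10,"y":0.5,"z":30,"rx":0,"ry":0,"rz":0,"hand":60},{"x":0,"y":0,"z":30,"rx":0,"ry":0,"rz":0,"hand":60},{"x":0,"y":0,"z":0,"rx":0,"ry":0,"rz":0,"hand":60}]'
python3 -c "
from h import *
togo((611,23.7,62));print(sense()['qpos'].round(3))"
```

```text
[643.09765366  17.29550293  88.        ]
[[465.2 288.8  24. ]
 [439.8 181.7  24. ]
 [334.4 206.8  24. ]
 [360.7 312.3  24. ]] [400.02635901 247.39203441  24.        ]
[np.float64(107.0), np.float64(110.0), np.float64(108.0), np.float64(109.0)]
yaw -0.23253418719674523
clock: 15.58
eef_pos: [580.4, 23.3, 130.9]
tcp_rot: [-3.13, 0.374, -3.115]
contact_force: [-0.5, 0.0, -0.2]
opening: 0.702
grasp_force: 0.0
clock 15.57 togo [-3.3  0.5 94. ] F [-0.5  0.  -0.2] rot [-3.13   0.374 -3.115] grasp [573.6  23.3 148.3] op 0.702 0.0
[ 0.049  0.266  2.094 -0.051  0.408 -1.502]
```

```bash

python3 -m creep '[{"x":-3,"y":0.5,"z":25,"rx":0,"ry":0,"rz":0,"hand":60},{"x":0,"y":0,"z":30,"rx":0,"ry":0,"rz":0,"hand":60},{"x":0,"y":0,"z":25,"rx":0,"ry":0,"rz":0,"hand":60},{"x":0,"y":0,"z":12,"rx":0,"ry":0,"rz":0,"hand":60},{"x":0,"y":0,"z":0,"rx":0,"ry":0,"rz":0,"hand":60}]'
python3 - <<'E'
from h import *
togo((611,23.7,62))
print(ray("top",(301.2,194),88))
E
```

```text
clock: 16.2
eef_pos: [618.7, 23.8, 50.4]
tcp_rot: [-3.13, 0.38, -3.115]
contact_force: [0.6, 0.7, 0.1]
opening: 0.702
grasp_force: 0.0
clock 16.2 togo [ 2.8 -0.1  5.1] F [0.6 0.7 0.1] rot [-3.13   0.38  -3.115] grasp [611.7  23.8  67.7] op 0.702 0.0
[611.22239647  20.79505723  88.        ]
```

```bash

python3 -m creep '[{"x":2,"y":0,"z":4,"rx":0,"ry":0,"rz":0,"hand":60},{"x":0,"y":0,"z":0,"rx":0,"ry":0,"rz":0,"hand":34},{"x":0,"y":0,"z":0,"rx":0,"ry":0,"rz":0,"hand":15},{"x":0,"y":0,"z":0,"rx":0,"ry":0,"rz":0,"hand":15},{"x":0,"y":0,"z":0,"rx":0,"ry":0,"rz":0,"hand":15},{"x":0,"y":0,"z":0,"rx":0,"ry":0,"rz":0,"hand":15}]' 25
python3 -c "
from h import *
togo((611,23.7,62))"
```

```text
clock: 16.95
eef_pos: [619.2, 23.8, 47.0]
tcp_rot: [-3.13, 0.382, -3.115]
contact_force: [-1.8, -0.2, 6.7]
opening: 0.301
grasp_force: 24.6
clock 16.95 togo [ 2.  -0.   1.7] F [-1.8 -0.2  6.7] rot [-3.13   0.382 -3.115] grasp [612.2  23.8  64.3] op 0.301 24.6
```

```bash

python3 -m creep '[{"x":-3,"y":0,"z":-7.4,"rx":0,"ry":0,"rz":0,"hand":15},{"x":-6,"y":0,"z":-15,"rx":0,"ry":0,"rz":0,"hand":15},{"x":-7,"y":0,"z":-18,"rx":0,"ry":0,"rz":0,"hand":15},{"x":-7,"y":0,"z":-18,"rx":0,"ry":0,"rz":0,"hand":15},{"x":-7,"y":0,"z":-18,"rx":0,"ry":0,"rz":0,"hand":15},{"x":-5,"y":0,"z":-13,"rx":0,"ry":0,"rz":0,"hand":15},{"x":0,"y":0,"z":0,"rx":0,"ry":0,"rz":0,"hand":15}]'
python3 -c "
from h import *
togo((400,247.4,154))"
```

```text
clock: 17.82
eef_pos: [618.8, 24.8, 144.0]
tcp_rot: [-3.13, 0.384, -3.116]
contact_force: [0.2, -0.1, -0.6]
opening: 0.299
grasp_force: 24.6
clock 17.82 togo [193.7 227.2 -72.8] F [ 0.2 -0.1 -0.6] rot [-3.13   0.384 -3.116] grasp [611.8  24.9 161.4] op 0.299 24.6
```

```bash

python3 -m creep '[{"x":10,"y":12,"z":-4,"rx":0,"ry":0,"rz":0,"hand":15},{"x":20,"y":23,"z":-7.5,"rx":0,"ry":0,"rz":0,"hand":15},{"x":20,"y":23,"z":-7.5,"rx":0,"ry":0,"rz":0,"hand":15},{"x":20,"y":23,"z":-7.5,"rx":0,"ry":0,"rz":0,"hand":15},{"x":20,"y":23,"z":-7.5,"rx":0,"ry":0,"rz":0,"hand":15},{"x":20,"y":23,"z":-7.5,"rx":0,"ry":0,"rz":0,"hand":15},{"x":20,"y":23,"z":-7.5,"rx":0,"ry":0,"rz":0,"hand":15},{"x":20,"y":23,"z":-7.5,"rx":0,"ry":0,"rz":0,"hand":15},{"x":20,"y":23,"z":-7.5,"rx":0,"ry":0,"rz":0,"hand":15},{"x":14,"y":20,"z":-5,"rx":0,"ry":0,"rz":0,"hand":15},{"x":10,"y":11,"z":-4,"rx":0,"ry":0,"rz":0,"hand":15},{"x":0,"y":0,"z":0,"rx":0,"ry":0,"rz":0,"hand":15}]'
python3 - <<'E'
from h import *
togo((400,247.4,46))
c=get_calibration("wrist");im=grab_frame("wrist")[:,:,::-1];cv2.imwrite("pics/w7.png",im)
# bright tray floor/rim: predicted corner pixels from the estimate vs colour mask extent
K,R,t=c["K"],c["R"],c["t"]
for p in[(465,289,24),(440,182,24),(334,207,24),(361,312,24)]:
    q=K@(R@np.array(p,float)+t);print((q[:2]/q[2]).round())
m=cv2.inRange(cv2.cvtColor(im,cv2.COLOR_BGR2HSV),(8,70,170),(24,200,255))
n,l,st,ce=cv2.connectedComponentsWithStats(m)
for i in np.argsort(-st[1:,4])[:4]+1:print(st[i],ce[i].round())
E
```

```text
clock: 19.32
eef_pos: [405.0, 247.5, 135.0]
tcp_rot: [-3.129, 0.38, -3.113]
contact_force: [0.2, -0.3, -0.5]
opening: 0.302
grasp_force: 24.6
clock 19.32 togo [37.6  1.  99.5] F [ 0.2 -0.3 -0.5] rot [-3.129  0.38  -3.113] grasp [398.1 247.6 152.3] op 0.302 24.6
[371. 204.]
[242. 177.]
[260.  37.]
[425.  86.]
[   0  171  170  143 8970] [ 85. 235.]
[ 254  146  127   43 2247] [321. 166.]
[383  79  44  39 680] [400.  96.]
[101 287  39  24 571] [120. 299.]
```

```bash

python3 -m creep '[{"x":4,"y":0,"z":10,"rx":0,"ry":0,"rz":0,"hand":15},{"x":8,"y":0,"z":20,"rx":0,"ry":0,"rz":0,"hand":15},{"x":8,"y":0,"z":20,"rx":0,"ry":0,"rz":0,"hand":15},{"x":8,"y":0,"z":20,"rx":0,"ry":0,"rz":0,"hand":15},{"x":6,"y":0,"z":15,"rx":0,"ry":0,"rz":0,"hand":15},{"x":2,"y":0,"z":5,"rx":0,"ry":0,"rz":0,"hand":15},{"x":0,"y":0,"z":0,"rx":0,"ry":0,"rz":0,"hand":15}]'
python3 -c "
from h import *
togo((400,247.4,46.3))"
```

```text
clock: 20.25
eef_pos: [405.5, 245.2, 37.4]
tcp_rot: [-3.129, 0.379, -3.116]
contact_force: [-0.1, -0.5, -0.2]
opening: 0.3
grasp_force: 24.6
clock 20.25 togo [1.8 2.2 8.4] F [-0.1 -0.5 -0.2] rot [-3.129  0.379 -3.116] grasp [398.6 245.2  54.8] op 0.3 24.6
```

```bash

python3 -m creep '[{"x":1.4,"y":0,"z":3.6,"rx":0,"ry":0,"rz":0,"hand":15},{"x":1.1,"y":0,"z":2.8,"rx":0,"ry":0,"rz":0,"hand":15},{"x":0.4,"y":0,"z":1,"rx":0,"ry":0,"rz":0,"hand":15},{"x":0,"y":0,"z":0,"rx":0,"ry":0,"rz":0,"hand":15}]'
python3 -c "
from h import *
togo((400,247.4,46.3))"
```

```text
clock: 20.75
eef_pos: [406.0, 246.1, 30.7]
tcp_rot: [-3.13, 0.381, -3.115]
contact_force: [-0.3, 0.5, 0.1]
opening: 0.298
grasp_force: 24.6
clock 20.75 togo [-0.3  1.3  2. ] F [-0.3  0.5  0.1] rot [-3.13   0.381 -3.115] grasp [399.  246.1  48.1] op 0.298 24.6
```

```bash

python3 -m creep '[{"x":0.4,"y":0,"z":1,"rx":0,"ry":0,"rz":0,"hand":15},{"x":0.4,"y":0,"z":0.9,"rx":0,"ry":0,"rz":0,"hand":15},{"x":0.2,"y":0,"z":0.5,"rx":0,"ry":0,"rz":0,"hand":15},{"x":0,"y":0,"z":0,"rx":0,"ry":0,"rz":0,"hand":15}]'
python3 -c "
from h import *
togo((400,247.4,46.3))"
```

```text
clock: 21.25
eef_pos: [406.1, 246.1, 28.9]
tcp_rot: [-3.13, 0.382, -3.116]
contact_force: [-7.2, -1.1, 19.0]
opening: 0.302
grasp_force: 27.1
clock 21.25 togo [-0.9  1.3  0.3] F [-7.2 -1.1 19. ] rot [-3.13   0.382 -3.116] grasp [399.1 246.1  46.2] op 0.302 27.1
```

```bash

python3 -m creep '[{"x":-0.3,"y":0,"z":-0.7,"rx":0,"ry":0,"rz":0,"hand":15},{"x":0,"y":0,"z":0,"rx":0,"ry":0,"rz":0,"hand":35},{"x":0,"y":0,"z":0,"rx":0,"ry":0,"rz":0,"hand":55},{"x":0,"y":0,"z":0,"rx":0,"ry":0,"rz":0,"hand":55},{"x":0,"y":0,"z":0,"rx":0,"ry":0,"rz":0,"hand":55},{"x":0,"y":0,"z":0,"rx":0,"ry":0,"rz":0,"hand":55},{"x":0,"y":0,"z":-15,"rx":0,"ry":0,"rz":0,"hand":55},{"x":0,"y":0,"z":-30,"rx":0,"ry":0,"rz":0,"hand":55},{"x":0,"y":0,"z":-40,"rx":0,"ry":0,"rz":0,"hand":55},{"x":0,"y":0,"z":-40,"rx":0,"ry":0,"rz":0,"hand":55},{"x":0,"y":0,"z":-20,"rx":0,"ry":0,"rz":0,"hand":55},{"x":0,"y":0,"z":0,"rx":0,"ry":0,"rz":0,"hand":55}]'
python3 - <<'E'
from h import *
c=get_calibration("wrist");im=grab_frame("wrist");cv2.imwrite("pics/w8.png",im[:,:,::-1])
K,R,t=c["K"],c["R"],c["t"]
pj=lambda p:(lambda q:(q[:2]/q[2]).round())(K@(R@np.array(p,float)+t))
print("block top/base",pj((399,246,70)),pj((399,246,6)))
for n in("top","scene"):
    a=grab_frame(n);cv2.imwrite(f"pics/{n}2.png",a[:,:,::-1])
    b=cv2.imread(f"pics/{n}{1 if n=='top' else 0}.png")[:,:,::-1]
    m=(cv2.absdiff(a,b).max(2)>50).astype(np.uint8);_,l,st,ce=cv2.connectedComponentsWithStats(m)
    print(n,[(s.tolist()) for s in st[1:] if s[4]>25])
    cc=get_calibration(n);K,R,t=cc["K"],cc["R"],cc["t"];print(n,"block top/base",pj((399,246,70)),pj((399,246,6)))
E
```

```text
clock: 22.75
eef_pos: [352.3, 247.0, 164.8]
tcp_rot: [-3.133, 0.383, -3.116]
contact_force: [-0.0, -0.7, -0.2]
opening: 0.647
grasp_force: 0.0
block top/base [321. 203.] [322. 158.]
top [[297, 198, 10, 9, 65], [273, 256, 65, 56, 1668], [173, 271, 189, 129, 8065], [296, 294, 21, 7, 67], [154, 363, 50, 37, 1184], [294, 363, 8, 15, 93], [217, 367, 17, 7, 48], [272, 371, 16, 23, 166], [229, 372, 9, 10, 26], [278, 384, 9, 16, 99], [364, 392, 7, 8, 33]]
top block top/base [229. 279.] [233. 280.]
scene [[15, 0, 119, 133, 5263], [26, 2, 19, 10, 127], [48, 16, 27, 29, 460], [112, 28, 11, 25, 70], [117, 33, 17, 25, 133], [6, 39, 16, 4, 46], [59, 38, 18, 9, 35], [0, 44, 45, 46, 871], [45, 48, 9, 9, 52], [9, 50, 19, 4, 50], [77, 94, 13, 8, 67], [140, 94, 13, 18, 73], [129, 100, 22, 32, 335], [153, 110, 19, 29, 209], [139, 127, 18, 11, 67], [150, 139, 17, 25, 174], [170, 154, 9, 10, 46], [173, 166, 22, 20, 225], [84, 172, 25, 39, 427], [316, 174, 11, 16, 103], [119, 184, 29, 46, 334], [362, 189, 16, 19, 107], [202, 197, 13, 11, 69], [0, 199, 155, 126, 7128], [148, 206, 76, 74, 2303], [316, 206, 58, 31, 823], [264, 220, 67, 49, 1517], [114, 241, 6, 13, 44], [307, 253, 15, 10, 63], [266, 254, 40, 22, 157], [158, 257, 9, 8, 48], [119, 259, 6, 19, 68], [155, 271, 41, 77, 1267], [68, 278, 5, 24, 65], [83, 278, 4, 22, 47], [0, 288, 7, 7, 26], [0, 309, 8, 12, 60], [7, 342, 15, 23, 89], [166, 347, 13, 23, 105], [32, 353, 5, 17, 40], [25, 359, 9, 16, 64], [123, 371, 30, 20, 348], [147, 371, 18, 22, 165], [0, 385, 40, 15, 519]]
scene block top/base [209. 201.] [212. 220.]
```

```bash
python3 - <<'E'
import cv2
g=cv2.cvtColor(cv2.imread("pics/w8.png"),6)[130:230,270:376]
for r in cv2.resize(g,(27,20),interpolation=3):print(*["%3d"%v for v in r])
E
```

```text
76  87 113  82  82  82  81  81  81  81  82  82  82  82  83  83  83  83  84  84  85  85  84  82  79  76  94
 76 107 148  80  79  80  93 126 134 101  79  80  81  80  82  83  83  83 105 129 147 147 102  84  85  86 170
134 149 170 161 123  88 111 171 160  98  92  81  78  81  84  83  90 160 173 175 175 172  99 107 166 166 175
139 152 171 172 172 172 172 172 159  99  94  81  78  80  80  81  87 165 175 176 176 176 176 176 175 175 176
124 170 171 170 170 170 171 172 161 114 116 113 111  89  86  86 108 163 172 171 172 172 174 175 176 177 176
139 166 166 167 169 170 171 172 161 114 114 112 113 114 115 118 112 163 173 174 174 174 173 173 172 172 173
139 170 171 170 169 168 167 166 159 113 112 115 117 115 115 119 113 165 172 172 172 173 173 174 175 175 174
163 170 170 170 170 171 171 171 168 115 113 115 118 118 121 118 106 164 171 171 172 172 172 172 172 172 169
164 165 166 167 169 170 171 171 169 121 119 117 120 119 120 118 100 160 166 166 167 168 170 171 171 172 113
163 165 165 165 165 165 166 167 166 122 121 119 126 126 122 124  96 169 173 172 170 169 168 167 166 151  69
155 156 158 160 162 1
[... 358 characters left out ...]
 186 170  95 161 163 165 168 170 171 119  69 142 127
123 112 100  93  87  86  87  86  86  91 183 180 178 183 181 163 117 168 166 165 163 163 149  69 109 150  96
114 123 130 139 143 137 126 114 102  95 179 185 183 186 182 162  85  99 115 129 144 159  95  78 152 114  98
107 106 102 107 107 114 122 129 133 138 172 183 182 186 182 163  86  86  88  88  88  88  73 129 136  96  97
 99 101 100 101  99  99 105 107 103  97 137 150 152 154 153 149 142 139 128 116 103  94 102 148  89  82  81
100 104 100 100  99  99 102 107 105  99  96  97 101 101 104  97  51  59  72  92 111 128 141  92  51  51  51
 87  98 102 102 101 102  99 102 104 102 103 108 108 106 104  93  53  52  52  56  56  57  60  59  58  58  57
```

The wrist patch shows the block's shaded side from the floor up. Its bright top face is centred at about (322,203), against a predicted (321,203) for an upright block, and tray floor is visible on both sides. Handing in.

```bash
python3 -c "
from rig import *
print(sign_off())"
```

```text
the job is handed in; nothing more can be done
None
```

I drew the catch to its stop, pulled the sledge out to its stop, stood the block upright in the tray, and handed the job in at about 23 s with the arm clear; the sign-off returned no verdict.

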